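# Push the empty pate pot through the waste chute flap

## Robot

A 6-joint arm with a two-finger parallel gripper is mounted at the origin on the work surface. World frame = base frame: x ahead of the robot, y to its left, z up, the work surface at z = 0. Lengths are in m, angles in degrees, forces in N, time in s.
With the tool pointing down it reaches from about 0.325 to 0.75 m from the base axis. Payload 7.6 kg.
Tool frame: the origin (TCP) lies midway between the tips of the shut fingers; the grasp point (between the pads) lies 19 mm behind it; z points along the fingers, y is the direction in which the jaws open and shut (so a half turn about z gives the same grasp; the last joint's range is limited). The gripper opens to 85 mm and grips with 20 to 120 N. Pads are 22 mm wide; open, the fingers measure 114 mm over their backs; the gripper's body (76 mm by 85 mm) begins 54 mm behind the grasp point. The pads swing forward as they close: fully open they stand 13 mm farther back than shut.
Start: joints at [-4.028, 2.991, 80.254, -0, 96.75, -4.028], TCP at [0.525, 0, 0.231] pointing down, gripper open.
Joint ranges: [-166.34, 166.34], [-52.06, 124.39], [6.96, 135.62], [-60.46, 240.46], [14.63, 156.25], [-167.68, 167.68]. Speed limits (degrees/s): [147.25, 147.25, 172.46, 180, 180, 180].

## Interface

Orientations are given as [roll, pitch, yaw] about the fixed x, y, z axes, in that order (R = Rz(yaw) Ry(pitch) Rx(roll)).
In Python, from bench import robot gives the robot as it stands.
- The arm moves only by the tool jog_arm, never from a script. Its argument "targets" is a list that holds one entry, the list of rows, each a list of 4 numbers: the shift along the tool's x, y, z in mm, then the turn about the tool's z in degrees. A call has exactly 10 rows; each row shifts and turns the commanded pose from where the row before left it, along the tool's axes as they then stand; what a row does not reach is not made up. A row lasts 1/10 s, in which the tool goes at most 50 mm and 8.59 degrees, less where a joint would pass 70% of its speed; a pose out of reach is approached as far as the arm can. A call is refused whole if a number of a shift passes 50 or a number of a turn 8.59, either way. A call with a gripper value outside its range is refused whole. "grip" is the opening, from -1 (shut) to 1 (fully open), set as the call begins (left out, the last holds). The fingers move at their own pace and stop on an object; "force" is the grip in N (left out, the last holds). Time passes only in rows, so rows that do not move let the fingers close, or fill a call up. It gives the time, the measured TCP pose, the force and the opening at its end, in the units of the state.
- robot.read_state(): the state, without advancing time (a new reading comes with each control period).
- robot.snapshot(name): name is "scene" or "side" or "wrist"; returns a dict with "frame" (400x640x3 uint8, red, green, blue), "fovy" (degrees; the focal length in pixels is half the picture's height over the tangent of half this angle, whatever the lens; pixels are square), "cx", "cy" (the principal point, pixels), "eye" and "attitude" of the camera in the world. Camera axes: x right, y down, z forward; pixel columns grow to the right and rows downward; lengths in m; the calibration is good to about 2 mm. A picture is of the moment at which its call begins. There is no depth.
- robot.job_done(): hands the job in, once; it reports no verdict.
The state is a dict: "clock": time; "joint_pos": joint angles; "joint_vel": joint speeds; "tau": joint torques, N m; "position": TCP position; "tool_rot": TCP orientation; "wrist_force": force on the tool from outside, world axes, zero at the start; "moment": the same for the moment, N m; "finger_gap": finger opening in m.
Only numpy, scipy, OpenCV 4.12 (cv2) and the standard library are available. Lean on these libraries where they do the work, as an engineer would, in place of code of your own. Each camera call takes 0.05 s, during which the arm holds its last target.

## Task

Get rid of the empty pate pot: push the chute's spring flap down with one finger and, while that finger keeps it open, push the pot off the deck edge with the other finger so that it drops into the catch pan. Push it along the deck, never lift it; let the flap close again afterwards and leave everything else where it stands.

Things in the scene. Friction and masses are not known exactly. Their poses are not given: they have to be found in the camera images.
- station: Fixed waste chute station: steel deck on legs, 345 mm (own x, -165 to 180) by 340 mm (own y); flat deck top 160 mm above the counter, 8 mm lips along its sides and rear only. Origin on the counter under its middle; x runs from the hinge side (nearest the robot) to the rear, z up; it may stand turned. A chute mouth (own x -145 to -20, own y -62 to 62) in the deck is closed by the flap.
- pan_floor (a point): Middle of the inner floor of the open clear catch pan fixed under the deck, 13 mm above the counter, 147 mm below the deck top. Pan 325 mm (x) by 265 mm (y), 100 mm deep; axes as the station's. It reaches under the flap and, behind the chute mouth, under the deck; that room is empty.
- deck_edge (a point): Fixed point on the station: middle of the deck's straight edge at the chute mouth (station own x -20, y 0), at deck top height. Axes as the station's: x points away from the mouth, over the deck, along the lane where the pot stands; -x points over the flap to its hinge 125 mm away; y along the edge; z up.
- flap (a joint): Chute flap: aluminium plate 123 x 118 x 3 mm lying in the mouth, top 1 mm below the deck. Hinge line 125 mm from deck_edge along its -x, on the robot's side. 0 = closed; grows (rad) as the free edge swings down, stop at 1.15. A spring shuts it at once when let go: 0.12 N m at the hinge when shut, 0.3 N m at 0.75 rad: 1 N at the free edge to start, 4 to 8 N in mid-plate when well open.
- flap_edge (a point): Middle of the flap's free edge, on its top face, beside a black rubber push strip; moves with the flap (1 mm from deck_edge when shut). Its x axis points from the hinge to the free edge. The pot's weight alone does not open the flap. Once about 0.5 rad open, a pot pushed over the deck edge tips, slides down the sloping plate and falls back beneath the deck into the pan.
- pot_center (a point): Centre of the empty pot (11 mm above its underside): open rigid cream plastic pot with a brown smear inside, 46 mm (own x) by 58 mm (own y), 22 mm high, walls 3 mm, 24 to 48 g. It stands upright on the deck behind the flap's free edge, its near face 1 to 20 mm from the edge, up to 18 mm off the middle, nearly square to it. z points up out of its open top.
- sealed0: Full pot, same size, with a red foil lid, standing on the deck to the side of the lane (origin under its middle). Must stay.
- sealed1: The same, another full pot with a red foil lid on the deck. Must stay.
- paprika: Red spice can, 48 mm across, 75 mm high, standing on the deck to the side of the lane (origin under its middle). Must stay.
- olives: Green glass jar, 72 mm across, 105 mm high, on the counter (origin under its middle). Must stay.
- bowl: Terracotta bowl, 104 mm across, 45 mm high, on the counter (origin under its middle). Must stay.
- knife: Slim ham knife, black handle, 320 mm long, lying flat on the counter (origin under its middle, x along it). Must stay.
- oil: Amber glass bottle, 58 mm across, 200 mm high, on the counter (origin under its middle). Must stay.
Things that resemble listed ones, but are neither listed nor needed, are in the scene too. Leave any black look-alike of the part that bears pot_center alone.

How it is judged:
By the outcome, as a careful person would: the job done as asked, in the order asked, and still so for the second after the job is handed in, with the robot touching nothing.
It also fails if it takes over 35 s, if anything falls off the work surface, if the arm or the gripper's body presses on something with over 40 N, if the wrist force passes 120 N, or if a joint passes its speed limit or range.

## Working session

There is one attempt and no reset: what is moved stays moved. The work goes in short steps, Python scripts to look and compute and a tool call to move; the robot and the scene stay as the last step left them, time stands still between calls to the robot, and variables do not carry over. Pictures are saved under pics/ and viewed, and the job is handed in when it is done.

Besides the shell and the picture viewer there is one more tool, called after ">>>" as a command line: name --argument value ..., lists and objects as JSON in quotes. jog_arm: Moves the arm, as the interface text tells. Its arguments: {"type":"object","properties":{"targets":{"type":"array","items":{"type":"array","items":{"type":"array","items":{"type":"number"}}}},"grip":{"type":"number"},"force":{"type":"number"}},"required":["targets"]}

```bash
mkdir -p pics; ls
cat > h.py <<'E'
import numpy as np,cv2
from bench import robot
def snap(n,f):
    s=robot.snapshot(n); cv2.imwrite('pics/'+f+'.png',cv2.cvtColor(s['frame'],cv2.COLOR_RGB2BGR)); 
    import pickle; pickle.dump(s,open('pics/'+f+'.pkl','wb')); return s
E
python3 - <<'E'
from h import *
for n in ['scene','side','wrist']:
    s=snap(n,n+'0'); print(n,s['fovy'],s['cx'],s['cy'],s['eye'],s['attitude'])
print(robot.read_state())
E
```

```text
pics
scene 56.89822344296175 314.0730896943555 199.4240052846225 [1.2279264  0.29391419 0.86071325] [-135.25143725    0.38653637  114.01376345]
side 52.47052297805384 322.3710047814253 197.332839641423 [-0.16465909 -0.86464868  0.93621367] [-127.1582444     0.49571054  -40.22012365]
wrist 63.35574689667709 321.81591136855343 197.75364093411852 [0.5253629  0.07504971 0.37320469] [1.62848096e+02 5.71735188e-02 5.49497497e-02]
{'clock': 0.15, 'joint_pos': array([-4.02718034e+00,  3.01786193e+00,  8.03019855e+01, -1.14359498e-03,
        9.67488737e+01, -4.02711570e+00]), 'joint_vel': array([-0.0226119 , -0.08079972, -0.23296534, -0.01637329,  0.01159274,
       -0.05214121]), 'tau': array([ 9.01752592e-04, -3.81951857e+01, -3.60423374e+01, -3.57651027e-05,
        4.66565543e-03,  6.07237575e-05]), 'position': array([5.24761697e-01, 4.06897250e-05, 2.30655122e-01]), 'tool_rot': array([-1.79931369e+02, -3.69316040e-03,  8.99997994e+01]), 'wrist_force': array([-0.52758012, -0.27268069,  0.32724427]), 'moment': array([-0.00191934,  0.02831333,  0.00275139]), 'finger_gap': 0.08555411285870829}
```

View pics/scene0.png

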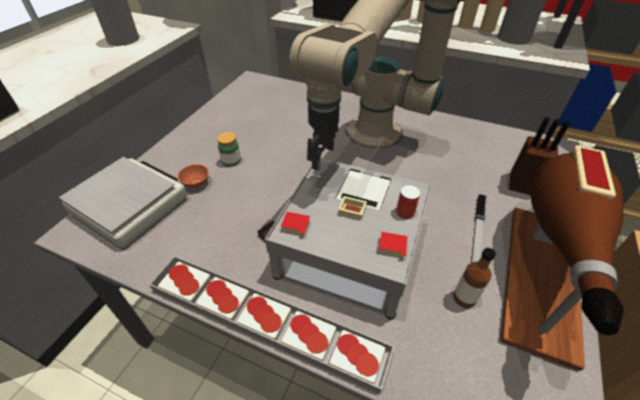

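View pics/side0.png

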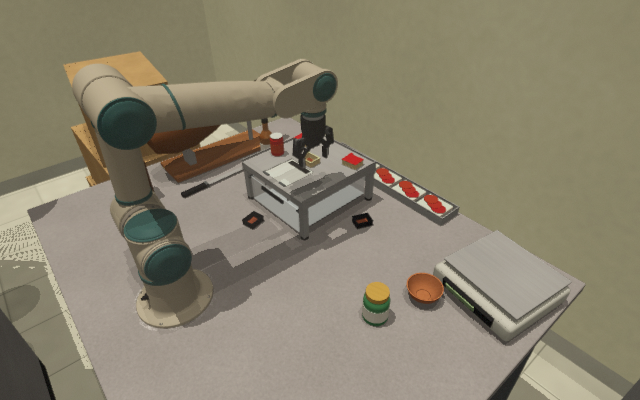

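View pics/wrist0.png

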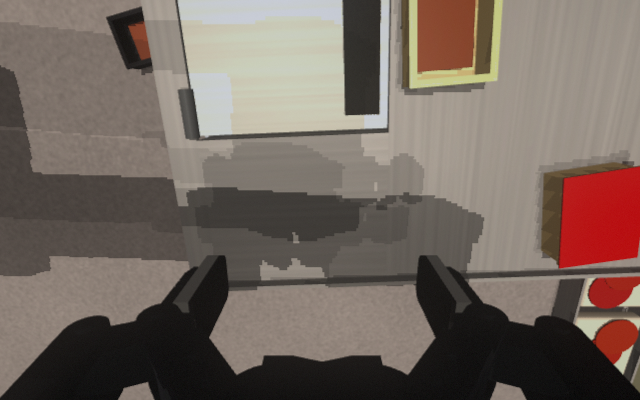

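The wrist view shows the flap's free edge near column 389, the pot (yellowish rim, brown inside) at (452,40), a sealed pot at (600,215), and a black look-alike pot on the counter at (130,40). The side view shows two black look-alikes at (253,220) and (362,221). Next I'll measure, using colour masks and rays cast onto the deck plane.

```bash
cat >> h.py <<'E'
import pickle
from scipy.spatial.transform import Rotation as Ro
def load(f): return pickle.load(open('pics/'+f+'.pkl','rb'))
def ray(s,u,v):
    f=200/np.tan(np.radians(s['fovy']/2)); d=np.array([(u-s['cx'])/f,(v-s['cy'])/f,1]); 
    return np.array(s['eye']),Ro.from_euler('xyz',s['attitude'],degrees=True).as_matrix()@d
def onz(s,u,v,z):
    e,d=ray(s,u,v); return e+d*(z-e[2])/d[2]
def proj(s,p):
    f=200/np.tan(np.radians(s['fovy']/2)); c=Ro.from_euler('xyz',s['attitude'],degrees=True).as_matrix().T@(np.array(p)-s['eye'])
    return c[0]/c[2]*f+s['cx'],c[1]/c[2]*f+s['cy']
E
python3 - <<'E'
from h import *
np.set_printoptions(precision=4,suppress=True)
s=load('wrist0')
for n,u,v,z in [('flap free lower corner',389,130,.16),('flap edge up',388,5,.16),('hinge lower',190,137,.16),('hinge up',178,2,.16),('pot rim ll',407,86,.182),('pot rim lr',496,80,.182),('sealed',560,265,.182),('side lip l',230,282,.168),('side lip r',640,270,.168)]:
    print(n,onz(s,u,v,z))
s=load('scene0')
im=cv2.imread('pics/scene0.png'); 
cv2.imwrite('pics/scrop.png',cv2.resize(im[150:310,250:440],None,fx=4,fy=4,interpolation=cv2.INTER_CUBIC)[:600,:760])
E
```

```text
flap free lower corner [0.5686 0.0552 0.16  ]
flap edge up [0.5636 0.1266 0.16  ]
hinge lower [0.4394 0.0505 0.16  ]
hinge up [0.4416 0.1281 0.16  ]
pot rim ll [0.5727 0.0813 0.182 ]
pot rim lr [0.6218 0.0845 0.182 ]
sealed [ 0.6823 -0.0301  0.182 ]
side lip l [ 0.4591 -0.0519  0.168 ]
side lip r [ 0.7514 -0.0417  0.168 ]
```

View pics/scrop.png

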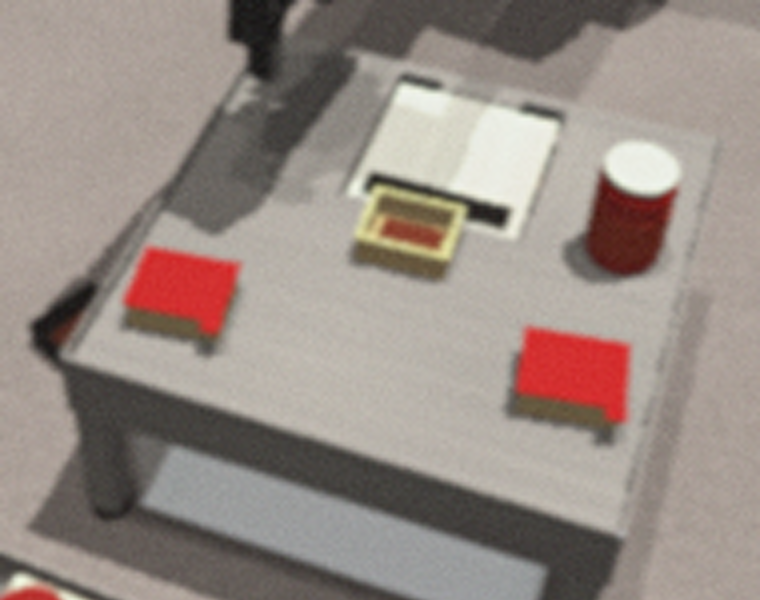

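The lane pot is the only cream one with an open top. Its rim is at (410,220) in the crop, about (352,205) in the scene view. The alternatives are the red-lidded pots at (182,290) and (573,373) in the crop and the black look-alikes on the counter. Deck edge is at about (0.566, 0.115), turned 2–3°.

With a vertical tool both tips sit at the same height, so one finger can't be below the deck while the other is above it. I need a tilt, so I'll check what the arm does at its reach limit, high above the scene.

>>> jog_arm --targets '[[[0, 10, -20, 0], [0, 20, -20, 0], [4, 30, -20, 0], [4, 40, -20, 0], [4, 40, -10, 0], [4, 40, 0, 0], [4, 40, 0, 0], [4, 40, 0, 0], [4, 40, 0, 0], [4, 40, 0, 0]]]'

```text
clock: 1.15
position: [0.7833, 0.0284, 0.2826]
tool_rot: [177.4, -0.1, 90.0]
wrist_force: [-0.4, -0.6, 1.3]
finger_gap: 0.0855
```

Run:
```python
from h import *
np.set_printoptions(precision=3,suppress=True)
s=robot.read_state()
for k in ('clock','joint_pos','position','tool_rot'): print(k,s[k])
```

```text
clock 1.15
joint_pos [ -0.669  53.76    7.242   0.159 116.403  -0.595]
position [0.783 0.028 0.283]
tool_rot [177.404  -0.112  90.002]
```

The reach limit does add an outward tilt, which is the direction I need (near finger lower). I'll keep going.

>>> jog_arm --targets '[[[0, 40, -20, 0], [0, 40, -20, 0], [0, 40, -20, 0], [0, 40, -20, 0], [0, 40, -20, 0], [0, 40, -20, 0], [0, 40, -20, 0], [0, 40, -20, 0], [0, 40, -20, 0], [0, 40, -20, 0]]]'

```text
clock: 2.15
position: [0.8152, 0.0179, 0.3785]
tool_rot: [161.8, -0.5, 90.1]
wrist_force: [-0.1, 0.6, 0.3]
finger_gap: 0.0852
```

Run:
```python
from h import *
np.set_printoptions(precision=3,suppress=True)
s=robot.read_state()
for k in ('clock','joint_pos','position','tool_rot'): print(k,s[k])
```

```text
clock 2.15
joint_pos [ -1.691  47.624   7.015   1.09  107.209  -1.199]
position [0.815 0.018 0.378]
tool_rot [161.829  -0.515  90.079]
```

>>> jog_arm --targets '[[[0, 40, -20, 0], [0, 40, -20, 0], [0, 40, -20, 0], [0, 40, -20, 0], [0, 40, -20, 0], [0, 40, -20, 0], [0, 40, -20, 0], [0, 0, 0, 0], [0, 0, 0, 0], [0, 0, 0, 0]]]'

```text
clock: 3.15
position: [0.8125, 0.0124, 0.4703]
tool_rot: [151.6, -0.7, 90.1]
wrist_force: [0.6, 0.3, 0.5]
finger_gap: 0.0853
```

Run:
```python
from h import *
np.set_printoptions(precision=3,suppress=True)
s=robot.read_state()
for k in ('clock','joint_pos','position','tool_rot'): print(k,s[k])
s=snap('wrist','wrist1')
```

```text
clock 3.15
joint_pos [ -2.346  41.727   7.052   1.841 102.865  -1.455]
position [0.813 0.012 0.47 ]
tool_rot [151.606  -0.693  90.148]
```

View pics/wrist1.png

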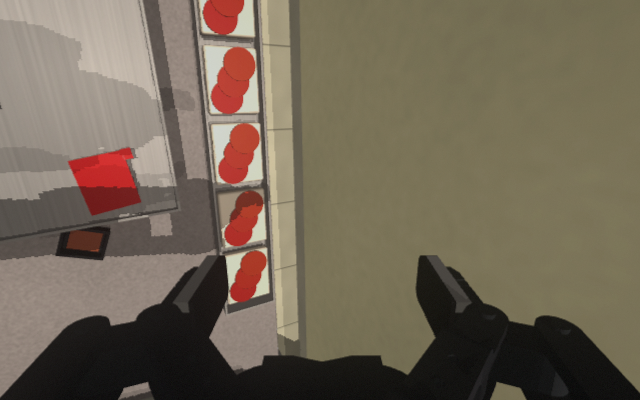

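>>> jog_arm --targets '[[[0, 40, -20, 0], [0, 40, -20, 0], [0, 40, -20, 0], [5, -40, -5, 0], [5, -40, -5, 0], [5, -40, -5, 0], [5, -40, -5, 0], [5, -40, -5, 0], [5, -40, -5, 0], [0, -30, 0, 0]]]'

```text
clock: 4.2
position: [0.5881, 0.038, 0.4139]
tool_rot: [146.8, -0.8, 90.2]
wrist_force: [-0.3, -0.2, 0.9]
finger_gap: 0.0855
```

Run:
```python
from h import *
np.set_printoptions(precision=3,suppress=True)
s=robot.read_state()
for k in ('clock','joint_pos','position','tool_rot'): print(k,s[k])
s=snap('wrist','wrist2');s=snap('scene','scene2')
```

```text
clock 4.2
joint_pos [ -0.353 -10.491  77.614   0.972  79.669  -0.231]
position [0.588 0.038 0.414]
tool_rot [146.786  -0.769  90.218]
```

View pics/wrist2.png

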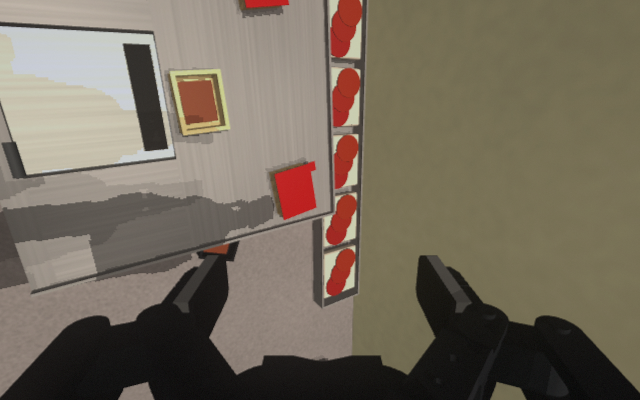

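View pics/scene2.png

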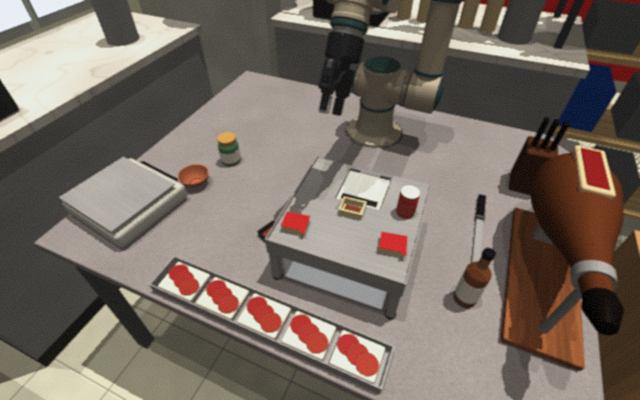

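Tilt is now 33.2°. The wrist picture shows the whole pot at (199,102), the flap's free edge from (153,32) to (175,157), and the rubber strip at (147,97). I'll measure these.

Run:
```python
from h import *
np.set_printoptions(precision=4,suppress=True)
s=load('wrist2'); im=s['frame']; hsv=cv2.cvtColor(im,cv2.COLOR_RGB2HSV)
m=((hsv[...,0]>20)&(hsv[...,0]<38)&(hsv[...,1]>70)&(hsv[...,2]>120)).astype('u1')*255
m[:, :165]=0;m[:, 235:]=0;m[:60]=0;m[140:]=0
c=max(cv2.findContours(m,0,2)[0],key=cv2.contourArea)
r=cv2.minAreaRect(cv2.convexHull(c)); b=cv2.boxPoints(r)
h=cv2.approxPolyDP(cv2.convexHull(c),5,True)[:,0]
print('hull',h.tolist())
P=[onz(s,*p,.182) for p in h]
for p in P: print('rim',p)
print('mean',np.mean(P,0))
for n,u,v in [('free up',153,32),('free low',175,157),('hinge low',28,176),('rear lip corner',333,213),('front low deck',32,292)]: print(n,onz(s,u,v,.16))
print([proj(load('scene2'),np.mean(P,0))])
x=im[0:320,0:340]; cv2.imwrite('pics/w2c.png',cv2.resize(cv2.cvtColor(x,cv2.COLOR_RGB2BGR)[0:200,100:360],None,fx=3,fy=3))
```

```text
hull [[229, 128], [184, 135], [173, 74], [219, 70]]
rim [0.6214 0.0852 0.182 ]
rim [0.5752 0.0803 0.182 ]
rim [0.572  0.1376 0.182 ]
rim [0.6161 0.1432 0.182 ]
mean [0.5962 0.1116 0.182 ]
free up [0.5627 0.1763 0.16  ]
free low [0.5675 0.0558 0.16  ]
hinge low [0.4468 0.0501 0.16  ]
rear lip corner [ 0.7746 -0.0472  0.16  ]
front low deck [ 0.428  -0.0593  0.16  ]
[(np.float64(351.41945608963425), np.float64(205.24554139330246))]
```

View pics/w2c.png

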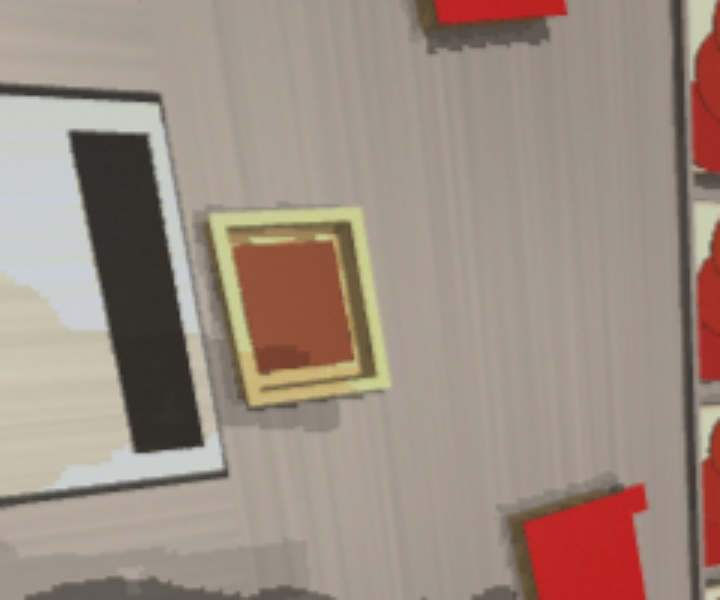

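>>> jog_arm --targets '[[[8, -15, 15, -3], [10, -19, 20, 0], [10, -19, 20, 0], [10, -19, 20, 0], [10, -19, 20, 0], [10, -19, 20, 0], [10, -19, 20, 0], [6, -11, 15, 0], [0, 0, 8, 0], [0, 0, 0, 0]]]'

```text
clock: 5.3
position: [0.5568, 0.1074, 0.2031]
tool_rot: [147.0, 0.9, 92.7]
wrist_force: [0.3, -0.3, 0.8]
finger_gap: 0.0856
```

```bash
cat >> h.py <<'E'
def st():
    np.set_printoptions(precision=4,suppress=True)
    s=robot.read_state(); R=Ro.from_euler('xyz',s['tool_rot'],degrees=True).as_matrix(); p=np.array(s['position'])
    print('t',s['clock'],'p',p,'rot',s['tool_rot'],'F',s['wrist_force'])
    for n,y in (('Bin',43),('Bout',57),('Ain',-43),('Aout',-57)): print(n,p+R@np.array([0,y,-13])/1e3)
    return s,R,p
E
python3 - <<'E'
from h import *
s,R,p=st()
T=np.array([.601,.112,.1376]); print('delta tool mm',R.T@(T-p)*1000)
s=snap('wrist','wrist3');s=snap('side','side3'); s=snap('scene','scene3')
im=cv2.imread('pics/scene3.png'); cv2.imwrite('pics/scrop3.png',cv2.resize(im[110:270,250:440],None,fx=4,fy=4,interpolation=cv2.INTER_CUBIC)[:600,:760])
print('paprika base',onz(s,406,213,.16),'top',onz(s,409,191,.235))
E
```

```text
t 5.3 p [0.5568 0.1074 0.2031] rot [147.0113   0.8694  92.6966] F [ 0.3142 -0.2655  0.7825]
Bin [0.5857 0.1093 0.2374]
Bout [0.5974 0.11   0.2451]
Ain [0.5137 0.1052 0.1906]
Aout [0.5019 0.1045 0.183 ]
delta tool mm [ 3.4712  1.5958 79.0948]
paprika base [0.5455 0.2436 0.16  ] top [0.544  0.2377 0.235 ]
```

View pics/wrist3.png

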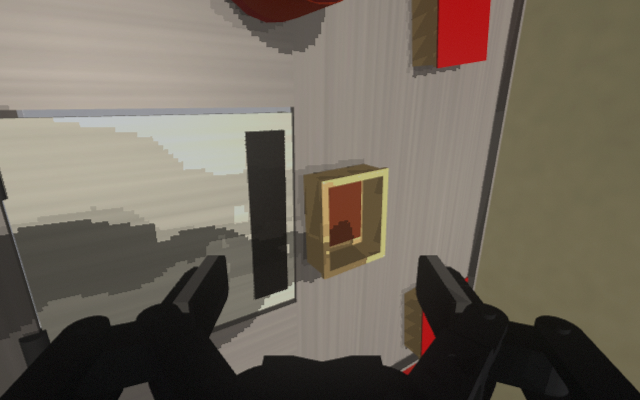

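View pics/scrop3.png

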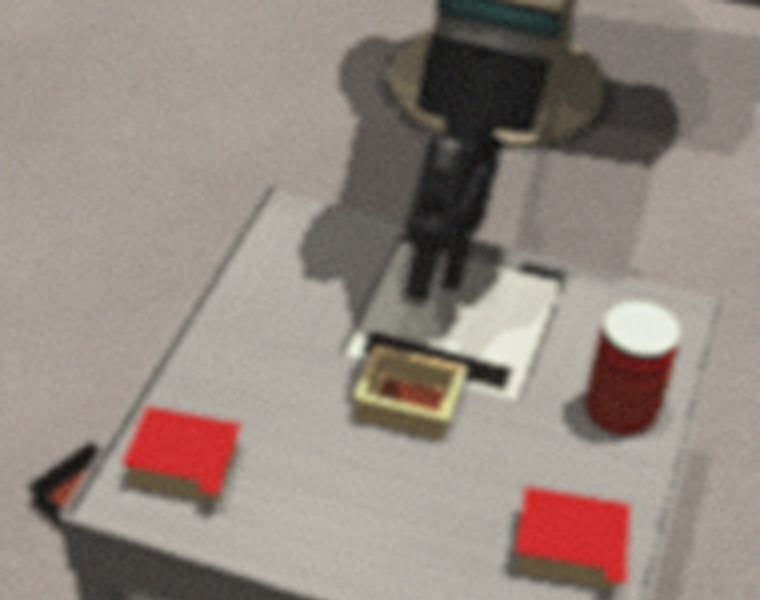

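View pics/side3.png

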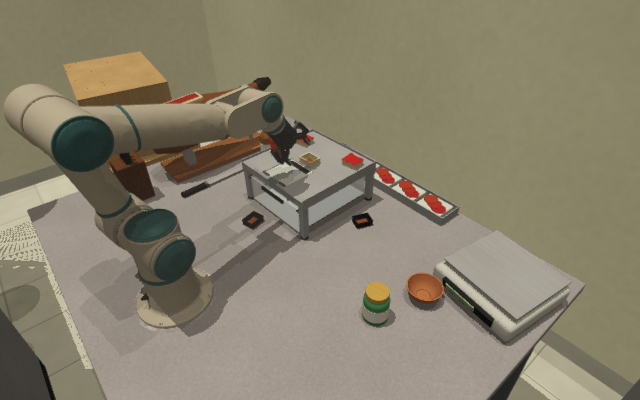

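Run:
```python
from h import *
s=load('wrist3')
for u,v in [(322,183),(389,168),(386,262),(322,277)]: print(onz(s,u,v,.182))
for u,v in [(294,108),(297,300)]: print('edge',onz(s,u,v,.16))
```

```text
[0.56933904 0.13937717 0.182     ]
[0.61777919 0.14425436 0.182     ]
[0.62454978 0.07919833 0.182     ]
[0.57265776 0.0821305  0.182     ]
edge [0.56328346 0.17687883 0.16      ]
edge [0.568865  0.0548198 0.16     ]
```

>>> jog_arm --targets '[[[4, 5, 5, 0], [0, 0, 10, 0], [0, 0, 10, 0], [0, 0, 10, 0], [0, 0, 10, 0], [0, 0, 10, 0], [0, 0, 8, 0], [0, 0, 7, 0], [0, 0, 5, 0], [0, 0, 0, 0]]]'

```text
clock: 6.45
position: [0.6008, 0.1127, 0.1414]
tool_rot: [147.1, 0.9, 92.7]
wrist_force: [0.7, 1.2, 0.5]
finger_gap: 0.0854
```

Run:
```python
from h import *
s,R,p=st()
s=snap('wrist','wrist4');s=snap('side','side4'); s=snap('scene','scene4')
im=cv2.imread('pics/scene4.png'); a=cv2.resize(im[140:250,320:440],None,fx=3.3,fy=3.3,interpolation=cv2.INTER_CUBIC)
im=cv2.imread('pics/side4.png'); b=cv2.resize(im[120:230,250:370],None,fx=3.3,fy=3.3,interpolation=cv2.INTER_CUBIC)
cv2.imwrite('pics/c4.png',np.hstack([a,b]))
```

```text
t 6.45 p [0.6008 0.1127 0.1414] rot [147.1      0.8755  92.6958] F [0.691  1.2036 0.4724]
Bin [0.6297 0.1146 0.1757]
Bout [0.6415 0.1152 0.1833]
Ain [0.5576 0.1105 0.129 ]
Aout [0.5459 0.1098 0.1214]
```

View pics/wrist4.png

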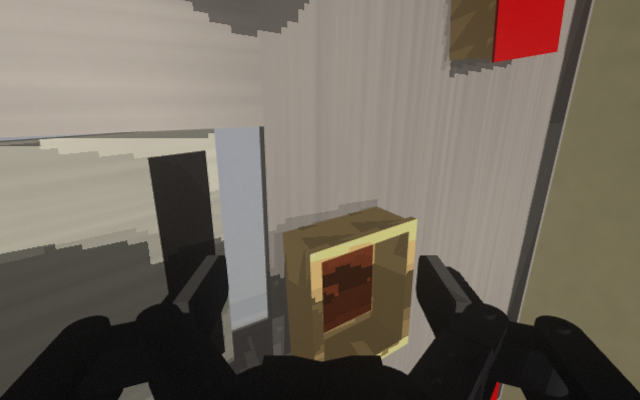

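View pics/c4.png

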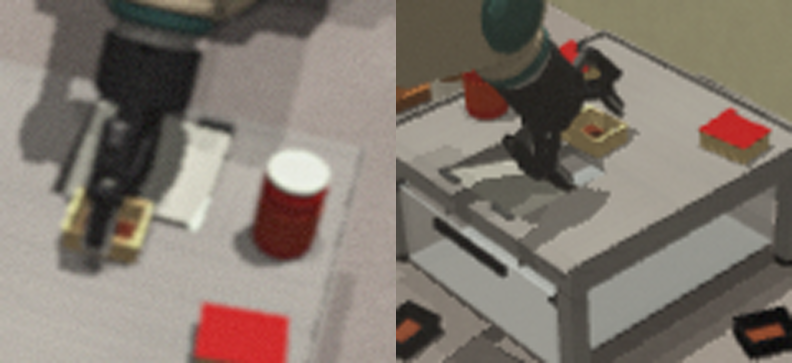

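The flap is held open by the near finger and the far finger is behind the pot. Now to push.

>>> jog_arm --targets '[[[0, 0, 5, 0], [0, -4, 0, 0], [0, -4, 0, 0], [0, -3.5, -2, 0], [0, -3.5, -2, 0], [0, -3.5, -2, 0], [0, -3.5, -2, 0], [0, -3.5, -2, 0], [0, 0, 0, 0], [0, 0, 0, 0]]]'

```text
clock: 7.6
position: [0.5769, 0.1116, 0.1338]
tool_rot: [146.9, 0.9, 92.7]
wrist_force: [1.8, -1.2, 6.9]
finger_gap: 0.0857
```

```bash
cat >> h.py <<'E'
def trip(n):
    s,R,p=st()
    snap('wrist','wrist'+n);snap('side','side'+n);snap('scene','scene'+n)
    im=cv2.imread('pics/scene'+n+'.png'); a=cv2.resize(im[140:250,320:440],None,fx=3.3,fy=3.3,interpolation=cv2.INTER_CUBIC)
    im=cv2.imread('pics/side'+n+'.png'); b=cv2.resize(im[120:230,250:370],None,fx=3.3,fy=3.3,interpolation=cv2.INTER_CUBIC)
    cv2.imwrite('pics/c'+n+'.png',np.hstack([a,b]))
E
python3 -c "
from h import *
trip('5')"
```

```text
t 7.6 p [0.5769 0.1116 0.1338] rot [146.9212   0.8591  92.7045] F [ 1.807  -1.179   6.9052]
Bin [0.6058 0.1134 0.1682]
Bout [0.6175 0.1141 0.1758]
Ain [0.5338 0.1093 0.1213]
Aout [0.5221 0.1087 0.1136]
```

View pics/wrist5.png

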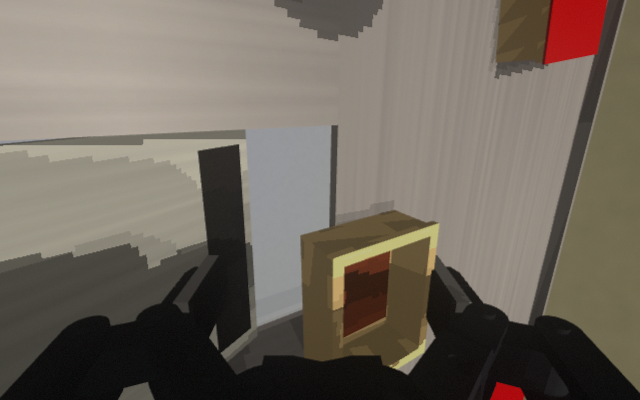

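View pics/c5.png

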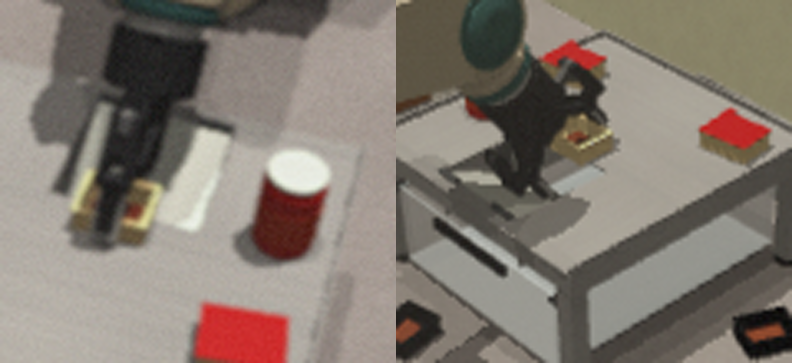

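The pot now overhangs the edge and the flap is about 0.5 rad open. I'll keep pushing.

>>> jog_arm --targets '[[[0, -3.5, -1, 0], [0, -3.5, -1, 0], [0, -3.5, -2, 0], [0, -3.5, -2, 0], [0, -3.5, -2, 0], [0, -3.5, -2, 0], [0, 0, 0, 0], [0, 0, 0, 0], [0, 0, 0, 0], [0, 0, 0, 0]]]'

```text
clock: 8.75
position: [0.5569, 0.1107, 0.1353]
tool_rot: [146.3, 0.8, 92.7]
wrist_force: [8.5, 0.4, 15.6]
finger_gap: 0.0855
```

```bash
python3 -c "
from h import *
trip('6')"
```

```text
t 8.75 p [0.5569 0.1107 0.1353] rot [146.346    0.8173  92.7061] F [ 8.4561  0.3964 15.616 ]
Bin [0.5854 0.1126 0.17  ]
Bout [0.5971 0.1132 0.1777]
Ain [0.5139 0.1085 0.1223]
Aout [0.5023 0.1078 0.1146]
```

View pics/wrist6.png

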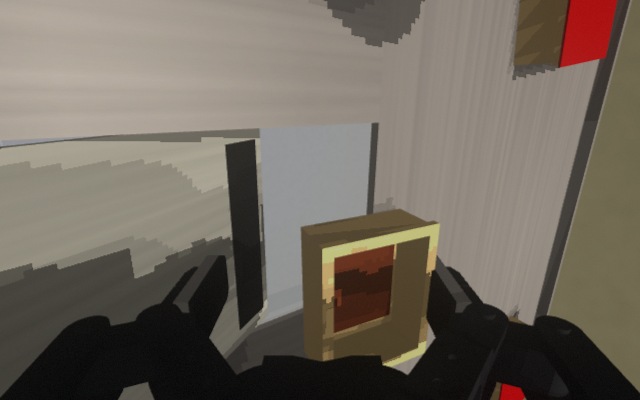

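View pics/c6.png

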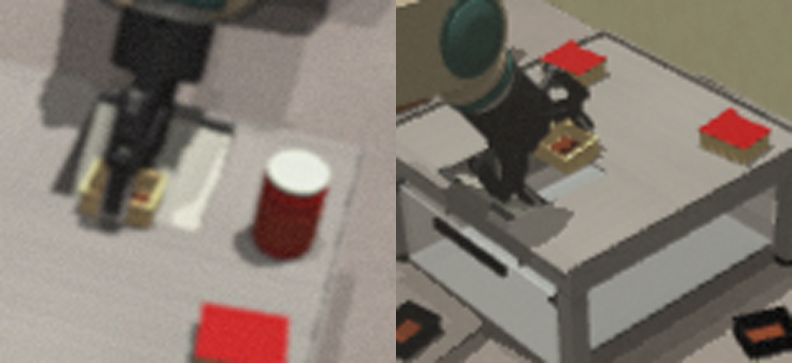

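The pot's centre is past the edge, but the overhanging far pad seems to be stopping it from tipping. The wrist reads about 16 N, so I'll ease back a few mm with the flap still held open.

>>> jog_arm --targets '[[[0, 2, 1.5, 0], [0, 2, 1.5, 0], [0, 2, 1.5, 0], [0, 0, 0, 0], [0, 0, 0, 0], [0, 0, 0, 0], [0, 0, 0, 0], [0, 0, 0, 0], [0, 0, 0, 0], [0, 0, 0, 0]]]'

```text
clock: 9.9
position: [0.5613, 0.1108, 0.13]
tool_rot: [147.0, 0.9, 92.7]
wrist_force: [3.8, 0.4, 7.2]
finger_gap: 0.0855
```

```bash
python3 -c "
from h import *
trip('7')"
```

```text
t 9.9 p [0.5613 0.1108 0.13  ] rot [146.9619   0.8568  92.7003] F [3.8256 0.4359 7.1983]
Bin [0.5902 0.1126 0.1644]
Bout [0.6019 0.1133 0.172 ]
Ain [0.5182 0.1085 0.1175]
Aout [0.5065 0.1079 0.1098]
```

View pics/wrist7.png

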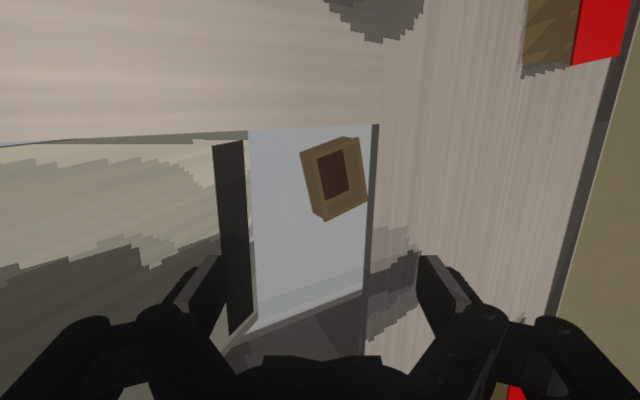

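View pics/c7.png

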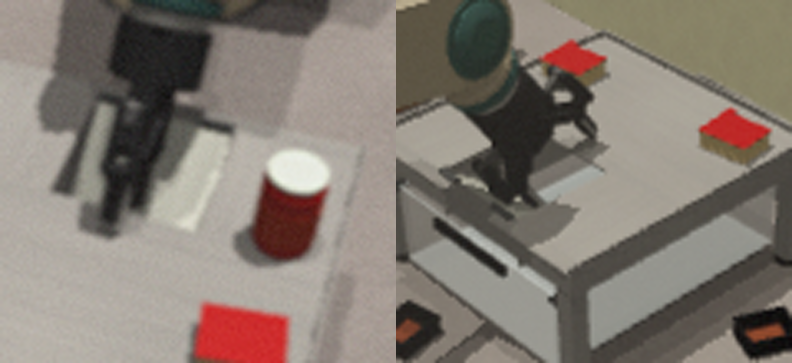

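The pot has dropped onto the pan floor at (333,180) in the wrist view, and the force is down to 8 N. Now I'll retreat along the way I came in, letting the flap rise with the finger.

>>> jog_arm --targets '[[[0, 6, 2, 0], [0, 6, 2, 0], [0, 6, 2, 0], [0, 4, 0, 0], [0, 0, -8, 0], [0, 0, -10, 0], [0, 0, -12, 0], [0, 0, -15, 0], [0, 0, -20, 0], [0, 0, -20, 0]]]'

```text
clock: 11.05
position: [0.535, 0.1106, 0.2076]
tool_rot: [147.2, 0.9, 92.7]
wrist_force: [0.2, 0.4, 0.4]
finger_gap: 0.0858
```

>>> jog_arm --targets '[[[0, 0, -30, 0], [0, 0, -30, 0], [0, 0, -30, 0], [0, 0, -30, 0], [0, 10, -10, 0], [0, 0, 0, 0], [0, 0, 0, 0], [0, 0, 0, 0], [0, 0, 0, 0], [0, 0, 0, 0]]]'

```text
clock: 12.05
position: [0.474, 0.1094, 0.3206]
tool_rot: [147.2, 0.9, 92.7]
wrist_force: [-0.3, -0.2, 0.2]
finger_gap: 0.0856
```

```bash
python3 -c "
from h import *
trip('8')
s=load('wrist7')
P=[onz(s,u,v,.035) for u,v in [(300,152),(358,137),(368,200),(324,221)]]
print(np.array(P))
im=cv2.imread('pics/side8.png'); cv2.imwrite('pics/s8.png',cv2.resize(im[130:250,230:390],None,fx=5,fy=5,interpolation=cv2.INTER_CUBIC)[:600,:800])
"
```

```text
t 12.05 p [0.474  0.1094 0.3206] rot [147.1724   0.886   92.6931] F [-0.2606 -0.2426  0.2024]
Bin [0.5031 0.1113 0.3549]
Bout [0.5148 0.112  0.3624]
Ain [0.4309 0.1072 0.3082]
Aout [0.4192 0.1065 0.3007]
[[0.6019 0.1471 0.035 ]
 [0.6574 0.1575 0.035 ]
 [0.6751 0.1    0.035 ]
 [0.6274 0.0873 0.035 ]]
```

View pics/wrist8.png

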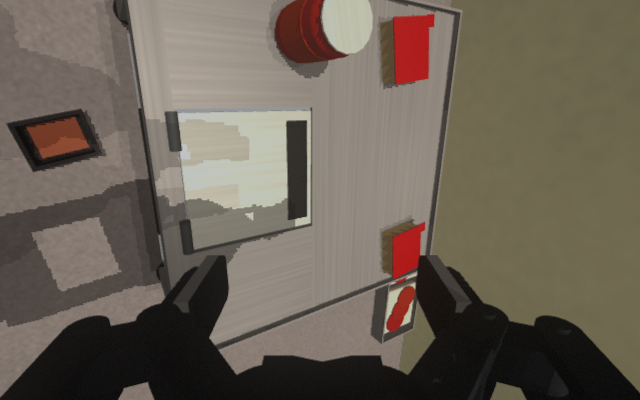

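View pics/scene8.png

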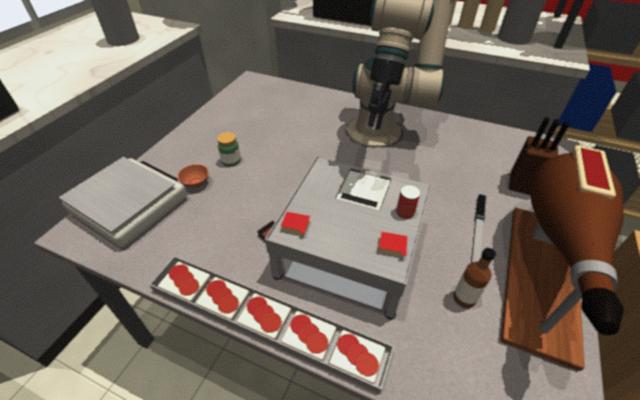

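View pics/s8.png

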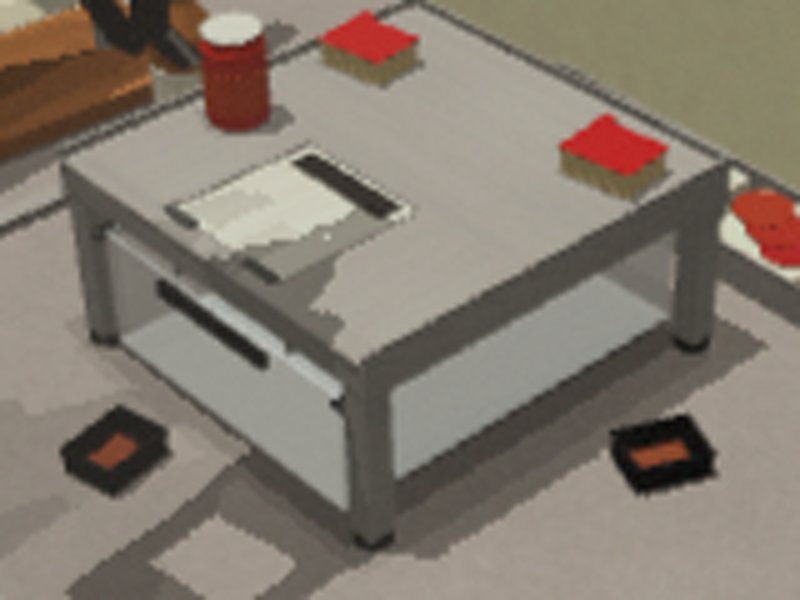

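The deck is clear, the flap is shut flush, and the arm is free. The cans, sealed pots and look-alikes stand where they did. Before handing in I'll check by numbers that nothing moved.

Run:
```python
from h import *
a=cv2.imread('pics/scene0.png').astype(int);b=cv2.imread('pics/scene8.png').astype(int)
def cent(im,lo,hi,roi):
    h=cv2.cvtColor(im.astype('u1'),cv2.COLOR_BGR2HSV); m=((h[...,0]<8)|(h[...,0]>172))&(h[...,1]>170)&(h[...,2]>90)
    x0,y0,x1,y1=roi; n=np.argwhere(m[y0:y1,x0:x1]); return n.mean(0)[::-1]+[x0,y0]
for n,r in (('s0',(275,205,320,240)),('s1',(370,225,415,262)),('pap',(390,180,425,225))): print(n,cent(a,0,0,r),cent(b,0,0,r))
d=np.abs(a-b).max(2)
for n,r in (('jar',(210,125,245,170)),('bowl',(175,160,212,195)),('oil',(450,245,500,310)),('knife',(465,190,490,260))): x0,y0,x1,y1=r; print(n,np.median(d[y0:y1,x0:x1]),(d[y0:y1,x0:x1]>50).mean())
print(robot.read_state()['clock']); robot.job_done()
```

```text
s0 [295.36414566 221.55742297] [295.49295775 221.53521127]
s1 [393.26666667 242.46190476] [393.26303318 242.49763033]
pap [409.38235294 202.35294118] [409.69230769 201.53846154]
jar 6.0 0.0
bowl 6.0 0.0
oil 6.0 0.0
knife 6.0 0.0
12.2
the job is handed in; nothing more can be done
```

The empty pot is off the deck and in the catch pan, and I handed the job in at 12.2 s.

**How it was done:** With the tool upright, both fingertips are level, so one finger could not be below the deck while the other stayed above it. I jogged the arm high up against its reach limit, which tilted the tool about 33°. The near finger then held the flap about 0.5 to 0.6 rad open while the far finger pushed the pot along the deck and over the edge. The pot paused under the leaning far pad, with the wrist reading about 18 N, so I eased back about 4 mm with the flap still held open and it dropped. I then backed out and the flap closed.

**Last checks:**
- **Flap and deck:** the pictures show the flap shut flush and nothing left in the lane. The arm is clear, with a wrist force of about 0.
- **Other items:** the sealed pots moved less than 0.2 px between the first and last pictures, and the paprika less than 1 px. The jar, bowl, oil and knife areas are unchanged. The black look-alikes look untouched.
- **Pot in the pan:** I saw it below the mouth right after it fell. Taken as lying at floor height it measured slightly too large (about 57–60 mm across, partly because its side wall was included), so that position is rough. The deck hides it in the final pictures, so I could not confirm where it came to rest.

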